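# Hold the height gauge at its second stop beside the blank

### The arm

A 6-joint arm with a two-finger parallel gripper is mounted at the origin on the work surface. World frame = base frame: x ahead of the robot, y to its left, z up, the work surface at z = 0. Lengths are in m, angles in rad, forces in N, time in s.
With the tool pointing down it reaches from about 0.35 to 0.975 m from the base axis. Payload 4.9 kg.
Tool frame: the origin (TCP) lies midway between the tips of the shut fingers; the grasp point (between the pads) lies 19 mm behind it; z points along the fingers, y is the direction in which the jaws open and shut (so a half turn about z gives the same grasp; the last joint's range is limited). The gripper opens to 85 mm and grips with 20 to 120 N. Pads are 22 mm wide; open, the fingers measure 114 mm over their backs; the gripper's body (76 mm by 85 mm) begins 54 mm behind the grasp point. The pads swing forward as they close: fully open they stand 13 mm farther back than shut.
Start: joints at [-1.358, 0.053, 1.613, -0, 1.476, -0.119], TCP at [0.204, -0.591, 0.231] pointing down, gripper open.
Joint ranges: [-3.01, 3.01], [-1.01, 2.22], [0.06, 2.58], [-1.02, 4.17], [0.09, 2.62], [-3.14, 3.14]. Speed limits (rad/s): [2.57, 2.57, 3.14, 3.14, 3.14, 3.14].

### API

Orientations are given as a rotation vector (axis times angle).
In Python, from station import ctrl gives the robot as it stands.
- The arm moves only by the tool apply_moves, never from a script. Its argument "rows" is a list of rows, each a list of 6 numbers: the shift along the tool's x, y, z in cm, then the turn, a rotation vector about the tool's x, y, z in units of 5 degrees (1.0 is 5 degrees). In form: [[x, y, z, rx, ry, rz], ...]. A call has 1 to 20 rows; each row is the pose to reach, as a shift and turn from the pose measured when the call began, along the tool's axes at that moment; what a row does not reach only later rows make up. A row lasts 1/10 s, in which the tool goes at most 50 mm and 8.59 degrees, less where a joint would pass 70% of its speed; a pose out of reach is approached as far as the arm can. A call with a gripper value outside its range is refused whole. "grip" is the closure, from 0 (fully open) to 1 (shut), set as the call begins (left out, the last holds). The fingers move at their own pace and stop on an object; "squeeze" is the grip in N (left out, the last holds). Time passes only in rows, so rows that repeat a pose let the fingers close. It gives the time, the measured TCP pose, the force and the opening at its end, in the units of the state.
- ctrl.get_obs(): the state, without advancing time (a new reading comes with each control period).
- ctrl.get_image(name): name is "scene" or "side" or "wrist"; returns a dict with "color" (480x640x3 uint8, blue, green, red), "mtx" (3x3 intrinsics, pixels), "rvec" (rotation vector, rad) and "tvec" (3), from world to camera coordinates, as OpenCV has them. Camera axes: x right, y down, z forward; pixel columns grow to the right and rows downward; lengths in m; the calibration is good to about 2 mm. A picture is of the moment at which its call begins. There is no depth.
- ctrl.finish_job(): hands the job in, once; it reports no verdict.
The state is a dict: "t": time; "q": joint angles; "dq": joint speeds; "effort": joint torques, N m; "tool_pos": TCP position; "tool_rot": TCP orientation; "contact_force": force on the tool from outside, world axes, zero at the start; "wrist_torque": the same for the moment, N m; "opening": finger opening in m.
Only numpy, scipy, OpenCV 4.12 (cv2) and the standard library are available. Lean on these libraries where they do the work, as an engineer would, in place of code of your own. Each camera call takes 0.05 s, during which the arm holds its last target.

### The job

Two telescoping height gauges stand on the carving bench; I want to mark the square wooden blank, so use the gauge whose needle points at it (not the one by the round, finished baluster). Squeeze that gauge's push button in, keep it in and draw the mast up past the first stop to the second stop at the end of its travel, and finish while holding it there with the button still squeezed. Leave the other gauge down and do not move the blank, the baluster or anything else on the bench.

Things in the scene. Friction and masses are not known exactly. Their poses are not given: they have to be found in the camera images.
- gauge_left: Height gauge on the robot's left (y above 0): steel foot 100 x 90 x 12 mm fixed to the bench, sleeve 18 mm thick up to 134 mm, in it a telescoping mast topped by a grip block. Origin under the foot, z up, +y where the needle points. On the -x side a thin strip hangs from the button and a notched bar stands 20 to 30 mm from the axis, up to 123 mm: keep fingertips above 128 mm.
- grip_left (a point): Centre of its aluminium grip block, 24 (x) x 36 (y) x 44 mm tall, on the mast's axis; axes as the gauge. At the start the block reaches from 138 to 182 mm above the bench, this point is at 160. With the button on its -x face the width along x is 30 mm, 25 mm with the button in (then centred here to 0.5 mm): a gripper closing along x from above squeezes the button in as it grips.
- push_left (a point): Middle of the outer face of its black push button, 24 mm wide, 34 mm tall, on the block's -x face at the block's mid height, 6 mm proud, 1 mm when fully in; pressed along +x. About 5.3 N press it fully in. It travels with the block.
- needle_left (a point): Tip of its brass needle, 80 mm from the mast's axis along +y, 12 mm below the block's centre. Rises with the mast.
- mast_left (a joint): How far the mast is drawn up, m: 0 down (start), 0.055 first stop, 0.11 second stop, the hard end of travel. A hook on the button blocks rising past about 0.002 and, at the first stop, 0.057 unless the button is in by over 3 mm; with it in the mast slides freely. Nothing locks it at the second stop: it weighs 0.2 to 0.45 kg and sinks if let go.
- button_left (a joint): How far this push button is in, m: 0 out, 0.005 fully in; it springs back.
- gauge_right: Height gauge on the robot's right (y below 0): steel foot 100 x 90 x 12 mm fixed to the bench, sleeve 18 mm thick up to 134 mm, in it a telescoping mast topped by a grip block. Origin under the foot, z up, +y where the needle points. On the -x side a thin strip hangs from the button and a notched bar stands 20 to 30 mm from the axis, up to 123 mm: keep fingertips above 128 mm.
- grip_right (a point): Centre of its aluminium grip block, 24 (x) x 36 (y) x 44 mm tall, on the mast's axis; axes as the gauge. At the start the block reaches from 138 to 182 mm above the bench, this point is at 160. With the button on its -x face the width along x is 30 mm, 25 mm with the button in (then centred here to 0.5 mm): a gripper closing along x from above squeezes the button in as it grips.
- push_right (a point): Middle of the outer face of its black push button, 24 mm wide, 34 mm tall, on the block's -x face at the block's mid height, 6 mm proud, 1 mm when fully in; pressed along +x. About 5.3 N press it fully in. It travels with the block.
- needle_right (a point): Tip of its brass needle, 80 mm from the mast's axis along +y, 12 mm below the block's centre. Rises with the mast.
- mast_right (a joint): How far the mast is drawn up, m: 0 down (start), 0.055 first stop, 0.11 second stop, the hard end of travel. A hook on the button blocks rising past about 0.002 and, at the first stop, 0.057 unless the button is in by over 3 mm; with it in the mast slides freely. Nothing locks it at the second stop: it weighs 0.2 to 0.45 kg and sinks if let go.
- button_right (a joint): How far this push button is in, m: 0 out, 0.005 fully in; it springs back.
- blank_mid (a point): Middle (141 mm up) of the square wooden blank to be marked: a straight post 44 x 44 mm on a square foot 90 x 90 x 22 mm, 282 mm tall in all, standing loose about 140 mm from the axis of one of the gauges, where its needle points (by the left gauge: y above 0, by the right one: y below 0). z is up.
- baluster_mid (a point): Middle (141 mm up) of the finished baluster: round and turned, at most 44 mm in diameter, on the same kind of foot, 282 mm tall, standing by the other gauge. z is up.
- tin_mid (a point): Bystander: low round tin, 60 mm diameter, 40 mm tall; this is its middle. Loose on the bench.
- mallet_mid (a point): Bystander: round carver's mallet standing on its head, 80 mm diameter, 187 mm tall; this is its middle. Loose on the bench.
- glue_mid (a point): Bystander: glue bottle, 56 mm diameter, 150 mm tall; this is its middle. Loose on the bench.
- offcut_mid (a point): Bystander: wooden offcut, 90 x 60 x 40 mm; this is its middle. Loose on the bench.
- pot_mid (a point): Bystander: open ceramic pot, 68 mm diameter, 90 mm tall; this is its middle. Loose on the bench.
- chisel_mid (a point): Bystander: chisel lying flat, about 230 mm long, 26 mm thick at the handle; this is its middle. Loose on the bench.
There are look-alikes about, which are no part of the job. What is shaped like the gauge_right but orange is not meant.

How it is judged:
On the way, in this order (a step that is already met when the one before it is completed fails the run):
1. the button of the gauge by the blank is squeezed in while its mast is still down (((world y of blank_mid above 0 m and value of joint button_left above 0.003 m and value of joint mast_left below 0.03 m) or (world y of blank_mid below 0 m and value of joint button_right above 0.003 m and value of joint mast_right below 0.03 m))), for 0.05 s.
2. held by the fingers with the button in, that mast is drawn past the first stop (((world y of blank_mid above 0 m and value of joint button_left above 0.003 m and value of joint mast_left above 0.065 m and contact force between the fingers and mast_left above 1 N) or (world y of blank_mid below 0 m and value of joint button_right above 0.003 m and value of joint mast_right above 0.065 m and contact force between the fingers and mast_right above 1 N))), for 0.05 s.
At the end, for the whole second after the job is handed in: Mast by the blank within 6 mm of the end of its 110 mm travel, under 20 mm/s, held by the fingers (over 1 N), button in over 3 mm; other mast under 6 mm; blank and baluster upright (0.1 rad) and within 20 mm of where they stood (((world y of blank_mid above 0 m and value of joint mast_left above 0.104 m and value of joint button_left above 0.003 m and contact force between the fingers and mast_left above 1 N and not (velocity of joint mast_left above 0.02 m/s) and not (velocity of joint mast_left below -0.02 m/s) and value of joint mast_right below 0.006 m) or (world y of blank_mid below 0 m and value of joint mast_right above 0.104 m and value of joint button_right above 0.003 m and contact force between the fingers and mast_right above 1 N and not (velocity of joint mast_right above 0.02 m/s) and not (velocity of joint mast_right below -0.02 m/s) and value of joint mast_left below 0.006 m)) and distance of each of blank_mid, baluster_mid from where it was at the start of the episode below 0.02 m and angle between each of blank_mid, baluster_mid's own z axis and vertical below 0.1 rad); the arm keeps its last pose, push and grip.
It fails at once if the other gauge's mast is raised by more than 10 mm ((world y of blank_mid above 0 m and value of joint mast_right above 0.01 m) or (world y of blank_mid below 0 m and value of joint mast_left above 0.01 m)).
It fails at once if the blank or the baluster is moved by more than 20 mm or tipped (not (distance of blank_mid from where it was at the start of the episode below 0.02 m) or not (angle between blank_mid's own z axis and vertical below 0.1 rad) or not (distance of baluster_mid from where it was at the start of the episode below 0.02 m) or not (angle between baluster_mid's own z axis and vertical below 0.1 rad)).
It fails at once if a bystander is moved by more than 30 mm (distance of any of tin_mid, mallet_mid, glue_mid, offcut_mid, pot_mid, chisel_mid from where it was at the start of the episode above 0.03 m).
It also fails if it takes over 35 s, if anything falls off the work surface, if the arm or the gripper's body presses on something with over 40 N, if the wrist force passes 120 N, or if a joint passes its speed limit or range.

## Working session

There is one attempt and no reset: what is moved stays moved. The work goes in short steps, Python scripts to look and compute and a tool call to move; the robot and the scene stay as the last step left them, time stands still between calls to the robot, and variables do not carry over. Pictures are saved under pics/ and viewed, and the job is handed in when it is done.

Besides the shell and the picture viewer there is one more tool, called after ">>>" by a JSON object that holds its "method" and its "body". apply_moves: Moves the arm, as the interface text tells. Its arguments: {"type":"object","properties":{"rows":{"type":"array","items":{"type":"array","items":{"type":"number"}}},"grip":{"type":"number"},"squeeze":{"type":"number"}},"required":["rows"]}

```bash
mkdir -p pics; cat > h.py <<'E'
import numpy as np, cv2
from station import ctrl
def snap(n,f):
    im=ctrl.get_image(n); cv2.imwrite('pics/'+f+'.png',im['color'])
    np.savez('pics/'+f+'.npz',**im); return im
def ray(im,uv):
    R=cv2.Rodrigues(np.array(im['rvec'],float))[0]; t=np.array(im['tvec'],float).ravel()
    p=cv2.undistortPoints(np.array([[uv]],float),np.array(im['mtx'],float),None).ravel()
    d=R.T@np.array([p[0],p[1],1]); return -R.T@t,d
def plane(im,uv,z):
    o,d=ray(im,uv); return o+d*(z-o[2])/d[2]
def proj(im,P):
    return cv2.projectPoints(np.array(P,float).reshape(-1,3),np.array(im['rvec'],float),np.array(im['tvec'],float),np.array(im['mtx'],float),None)[0].reshape(-1,2)
def tri(i1,u1,i2,u2):
    o1,d1=ray(i1,u1);o2,d2=ray(i2,u2)
    s=np.linalg.lstsq(np.c_[d1,-d2],o2-o1,rcond=None)[0]
    a=o1+s[0]*d1;b=o2+s[1]*d2;return (a+b)/2,np.linalg.norm(a-b)
E
python3 - <<'E'
from h import *
for n in('scene','side','wrist'):
    im=snap(n,n+'0'); print(n,ray(im,(320,240)))
print(ctrl.get_obs())
E
```

```text
scene (array([ 1.24508413, -0.22361941,  0.94381978]), array([-0.63086276,  0.213244  , -0.74601745]))
side (array([0.45878697, 0.58357785, 0.81150029]), array([ 0.10187832, -0.62866127, -0.77125205]))
wrist (array([ 0.27972678, -0.56503965,  0.37293049]), array([-0.28499952, -0.10635144, -0.9526521 ]))
{'t': 0.15, 'q': array([-1.35799594e+00,  5.32293806e-02,  1.61398108e+00,  1.78209490e-05,
        1.47602513e+00, -1.18984486e-01]), 'dq': array([ 0.00052292, -0.00150402, -0.00529392, -0.00118036,  0.00086529,
       -0.0002708 ]), 'effort': array([ 1.03537125e-04, -3.94241130e+01, -3.70723379e+01, -1.26512223e-04,
        4.66186917e-03, -4.85401905e-07]), 'tool_pos': array([ 0.20349119, -0.59042309,  0.23032898]), 'tool_rot': array([-3.09684394e+00, -5.18505525e-01,  9.31282455e-05]), 'contact_force': array([-0.18914649,  0.21393729, -0.74944828]), 'wrist_torque': array([ 0.02839456,  0.01395694, -0.02202757]), 'opening': 0.08543973183922769}
```

View pics/scene0.png

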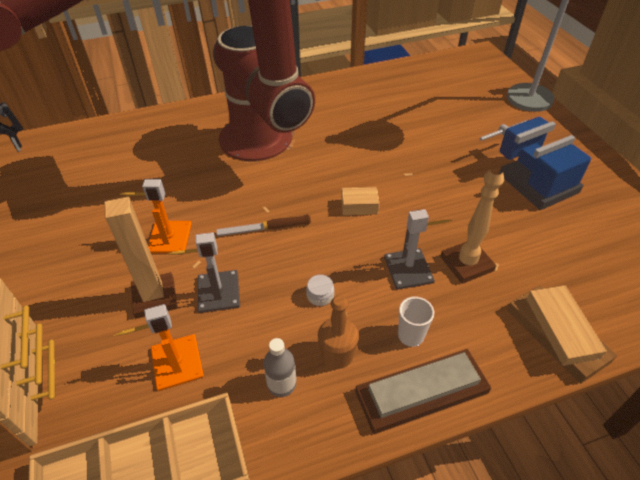

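View pics/side0.png

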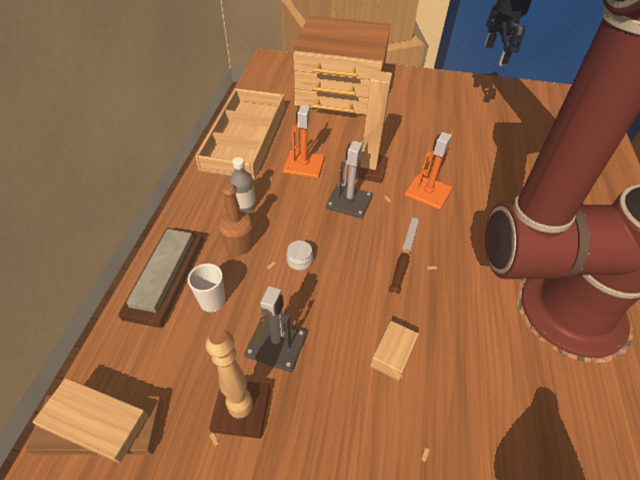

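View pics/wrist0.png

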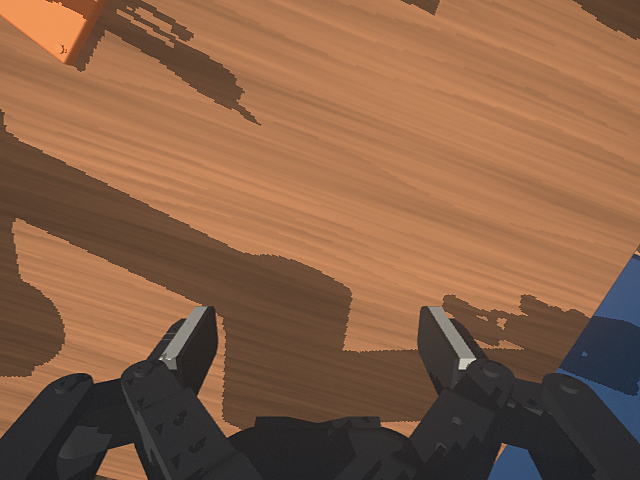

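```bash
python3 - <<'E'
import cv2
a=cv2.imread('pics/scene0.png')[170:320,90:290]; b=cv2.imread('pics/side0.png')[90:230,280:480]
cv2.imwrite('pics/za.png',cv2.resize(a,None,fx=4,fy=4,interpolation=cv2.INTER_CUBIC)); cv2.imwrite('pics/zb.png',cv2.resize(b,None,fx=4,fy=4,interpolation=cv2.INTER_CUBIC))
E
```

```text
(no output)
```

View pics/za.png

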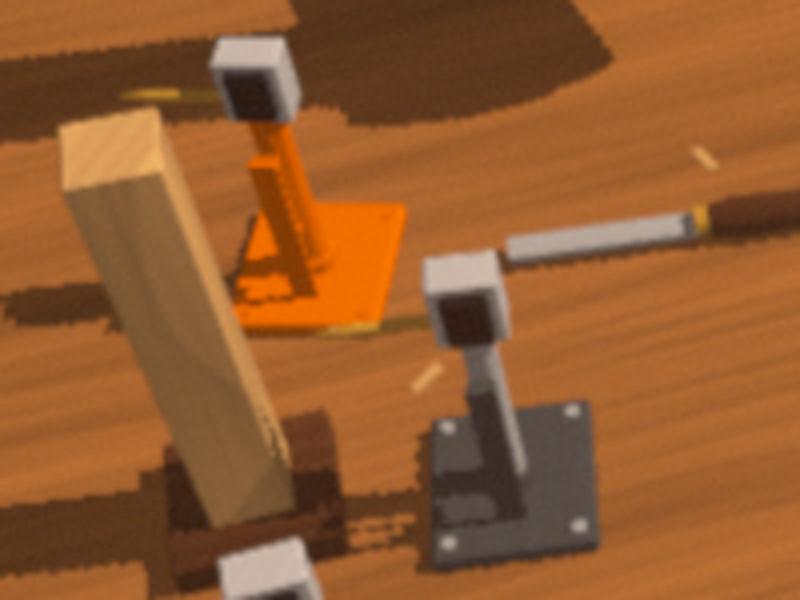

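View pics/zb.png

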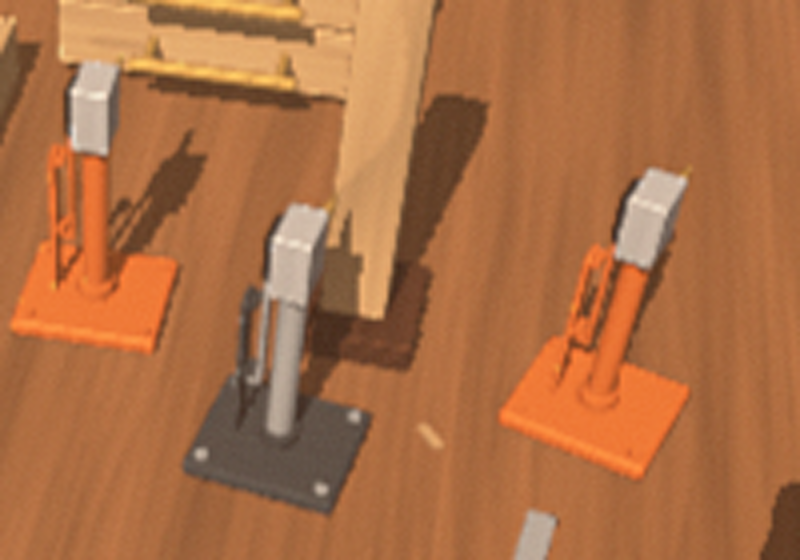

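```bash
python3 - <<'E'
from h import *
A=dict(np.load('pics/scene0.npz'));B=dict(np.load('pics/side0.npz'))
def pa(p): return ((p[0]+.5)/4-.5+90,(p[1]+.5)/4-.5+170)
def pb(p): return ((p[0]+.5)/4-.5+280,(p[1]+.5)/4-.5+90)
def rep(n,im,f,pts,z):
    P=np.array([plane(im,f(p),z)[:2] for p in pts]); m=P.mean(0)
    e=np.diff(np.r_[P,P[:1]],axis=0)
    print(n,'ctr',m.round(4),'len',np.linalg.norm(e,axis=1).round(3),'ang',np.degrees(np.arctan2(e[:,1],e[:,0])).round(1))
rep('footA',A,pa,[(432,421),(590,402),(598,545),(433,562)],.012)
rep('screwA',A,pa,[(447,427),(572,411),(580,525),(448,542)],.012)
rep('footB',B,pb,[(217,362),(371,408),(331,507),(186,464)],.012)
rep('topA',A,pa,[(424,261),(499,251),(507,286),(430,298)],.182)
rep('topB',B,pb,[(285,205),(328,208),(318,245),(270,240)],.182)
for n,im in(('A',A),('B',B)):
    g=cv2.cvtColor(im['color'],cv2.COLOR_BGR2HSV)
    m=((g[...,1]<45)&(g[...,2]>130)).astype(np.uint8)
    # zones
    r=(slice(225,275),slice(190,225)) if n=='A' else (slice(135,170),slice(340,370))
    print(n); 
E
```

```text
footA ctr [ 0.5201 -0.2175] len [0.089 0.099 0.088 0.097] ang [  79.2  -10.7 -102.4  170. ]
screwA ctr [ 0.5161 -0.2175] len [0.07  0.08  0.071 0.079] ang [  79.8   -9.8 -100.6  169.8]
footB ctr [ 0.519  -0.2206] len [0.108 0.094 0.096 0.097] ang [168.3  81.2 -10.4 -91.9]
topA ctr [ 0.5206 -0.2151] len [0.037 0.024 0.037 0.025] ang [ 80.8  -2.4 -97.6 176.3]
topB ctr [ 0.5175 -0.2185] len [0.025 0.034 0.027 0.033] ang [-173.9   88.     3.1  -96.4]
A
B
```

```bash
cat >> h.py <<'E'
from scipy.spatial.transform import Rotation as Ro
def goal(xy,z,ydeg):
    o=ctrl.get_obs(); R=Ro.from_rotvec(o['tool_rot']); 
    d=R.inv().apply(np.array([*xy,z])-o['tool_pos'])*100
    a=np.radians(ydeg); y=np.array([np.cos(a),np.sin(a),0]); zz=np.array([0,0,-1.]); x=np.cross(y,zz)
    T=Ro.from_matrix(np.c_[x,y,zz]); r=(R.inv()*T).as_rotvec()
    print('t',o['t'],'pos',o['tool_pos'].round(4),'shift cm',d.round(2),'turn u',(np.degrees(r)/5).round(2),'F',o['contact_force'].round(1),'open',o['opening'])
E
python3 -c "
from h import *
goal((.518,-.2175),.36,-10)"
```

```text
t 0.15 pos [ 0.2035 -0.5904  0.2303] shift cm [ 41.89 -25.04 -12.92] turn u [-2.00e-02 -1.00e-02 -1.22e+01] F [-0.2  0.2 -0.7] open 0.08543973183922769
```

>>> {"method": "apply_moves", "body": {"rows": [[0,0,-4,0,0,0],[0,0,-8,0,0,0],[0,0,-13,0,0,0],[0,0,-13,0,0,0]], "grip": 0}}

```text
t: 0.55
tool_pos: [0.2041, -0.593, 0.3701]
tool_rot: [3.086, 0.517, 0.001]
contact_force: [0.2, -0.2, 1.3]
opening: 0.0856
```

>>> {"method": "apply_moves", "body": {"rows": [[3,-1.8,0,0,0,-0.9],[6.5,-3.9,0,0,0,-1.9],[10,-6,0,0,0,-2.9],[13.5,-8.1,0,0,0,-3.9],[17,-10.2,0,0,0,-4.9],[20.5,-12.3,0,0,0,-6],[24,-14.4,0,0,0,-7],[27.5,-16.5,0,0,0,-8],[31,-18.6,0,0,0,-9],[34.5,-20.7,0,0,0,-10],[38,-22.8,0,0,0,-11],[40.5,-24.3,0,0,0,-12],[41.8,-25.2,0,0,0,-12.2],[41.8,-25.2,0,0,0,-12.2],[41.8,-25.2,0,0,0,-12.2],[41.8,-25.2,0,0,0,-12.2]]}}

```text
t: 2.15
tool_pos: [0.5165, -0.2197, 0.3662]
tool_rot: [2.4, 2.009, -0.01]
contact_force: [-0.5, 0.2, 0.2]
opening: 0.0853
```

```bash
python3 -c "
from h import *
goal((.518,-.2175),.25,-10)
for n in('wrist','side','scene'): snap(n,n+'1')
im=dict(np.load('pics/wrist1.npz')); c=np.array([.518,-.2175]);a=np.radians(-10);u=np.array([np.cos(a),np.sin(a)]);v=np.array([-u[1],u[0]])
print(proj(im,[[*(c+s*u*.012+w*v*.018),.182] for s,w in((1,1),(1,-1),(-1,-1),(-1,1))]))
"
```

```text
t 2.15 pos [ 0.5165 -0.2197  0.3662] shift cm [ 0.39  0.06 11.61] turn u [ 0.05  0.14 -0.03] F [-0.5  0.2  0.2] open 0.08529720623188555
[[328.38641138 191.2051993 ]
 [328.02911441 227.87777406]
 [303.41709416 227.92242964]
 [302.9083816  191.24074036]]
```

View pics/wrist1.png

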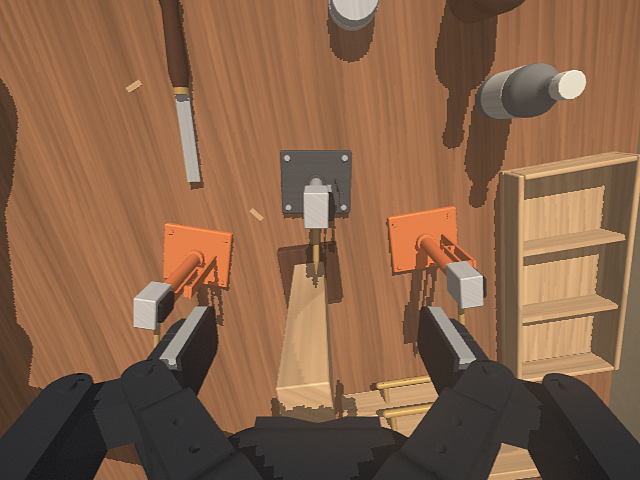

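View pics/side1.png

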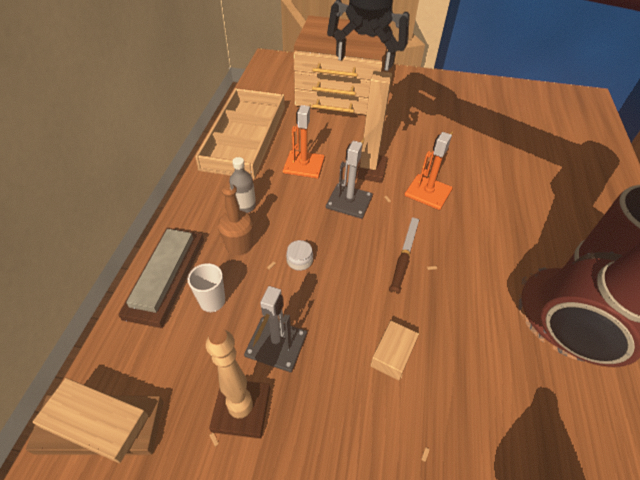

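```bash
python3 -c "
from h import *
im=dict(np.load('pics/wrist1.npz'));c=im['color'][140:300,250:400]
cv2.imwrite('pics/zc.png',cv2.resize(c,None,fx=5,fy=3.7*1,interpolation=cv2.INTER_CUBIC))
o=ctrl.get_obs();print(o['tool_pos'],o['tool_rot'])
for n in('side','scene'):print(proj(dict(np.load('pics/'+n+'1.npz')),o['tool_pos']))
g=cv2.cvtColor(im['color'],cv2.COLOR_BGR2HSV);m=((g[...,1]<30)&(g[...,2]>150)).astype(np.uint8);m[:,:290]=0;m[:,345:]=0;m[:180]=0;m[240:]=0
n,l,s,cc=cv2.connectedComponentsWithStats(m);print(s[1:])
k=1+s[1:,4].argmax();print(cv2.minAreaRect(np.argwhere(l==k)[:,::-1].astype(np.float32)))
"
```

```text
[ 0.51661331 -0.21958767  0.36630101] [ 2.39954805  2.00959337 -0.00963188]
[[363.2325056   69.89915309]]
[[184.30330664 164.75469875]]
[[ 304  180   28   48 1068]
 [ 341  205    4    5   17]
 [ 290  206    1    3    3]]
((317.5, 203.5), (27.0, 47.0), 0.0)
```

View pics/zc.png

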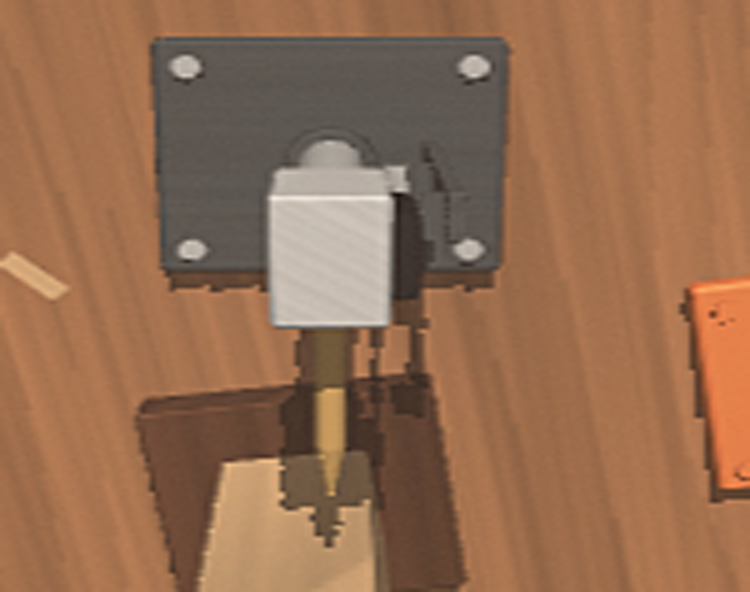

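```bash
python3 -c "
from h import *
goal((.518,-.2178),.142,-10)"
```

```text
t 2.3 pos [ 0.5166 -0.2196  0.3663] shift cm [ 4.700e-01 -1.000e-02  2.243e+01] turn u [ 0.06  0.14 -0.02] F [-0.4  0.7  0.2] open 0.08544449094448814
```

>>> {"method": "apply_moves", "body": {"rows": [[0.5,0,3,0.05,0.14,0],[0.5,0,7,0.05,0.14,0],[0.5,0,11,0.05,0.14,0],[0.5,0,14,0.05,0.14,0],[0.5,0,14,0.05,0.14,0],[0.5,0,14,0.05,0.14,0]]}}

```text
t: 2.9
tool_pos: [0.5177, -0.2169, 0.2267]
tool_rot: [2.409, 2.016, 0.0]
contact_force: [-0.2, 0.4, 0.5]
opening: 0.0855
```

```bash
python3 -c "
from h import *
goal((.518,-.2178),.142,-10);snap('wrist','wrist2')"
```

```text
t 2.9 pos [ 0.5177 -0.2169  0.2267] shift cm [-0.08  0.04  8.47] turn u [ 0.   -0.   -0.03] F [-0.2  0.4  0.5] open 0.08552324920716418
```

View pics/wrist2.png

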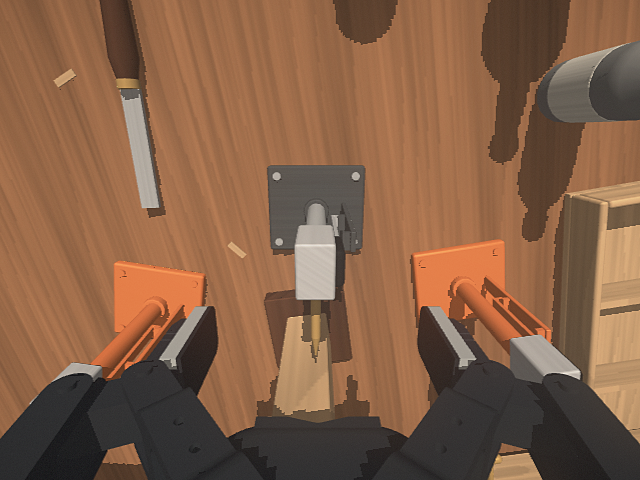

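```bash
python3 -c "
from h import *
im=dict(np.load('pics/wrist2.npz'));a=dict(np.load('pics/wrist1.npz'))
for i,uv in((a,(148,306)),(a,(462,278)),(im,(517,340)),(im,(213,315)),(im,(422,315))):
    p=plane(i,uv,.182)[:2]-np.array([.518,-.2178]);t=np.radians(-10);print((p@[np.cos(t),np.sin(t)]).round(3),(p@[-np.sin(t),np.cos(t)]).round(3))
"
```

```text
-0.177 -0.103
0.15 -0.072
0.126 -0.046
-0.062 -0.028
0.065 -0.028
```

>>> {"method": "apply_moves", "body": {"rows": [[0,0,2,0,0,0],[0,0,4,0,0,0],[-0.1,0,6,0,0,0],[-0.1,0,7.5,0,0,0],[-0.1,0,8.4,0,0,0],[-0.1,0,8.4,0,0,0],[-0.1,0,8.4,0,0,0]]}}

```text
t: 3.65
tool_pos: [0.5193, -0.2187, 0.1456]
tool_rot: [2.406, 2.013, 0.003]
contact_force: [0.8, 0.4, -0.5]
opening: 0.0853
```

```bash
python3 -c "
from h import *
goal((.518,-.2178),.142,-10);snap('wrist','wrist3');snap('scene','scene3')"
```

```text
t 3.65 pos [ 0.5193 -0.2187  0.1456] shift cm [ 0.07 -0.14  0.36] turn u [ 0.06  0.02 -0.03] F [ 0.8  0.4 -0.5] open 0.08533504715663727
```

View pics/wrist3.png

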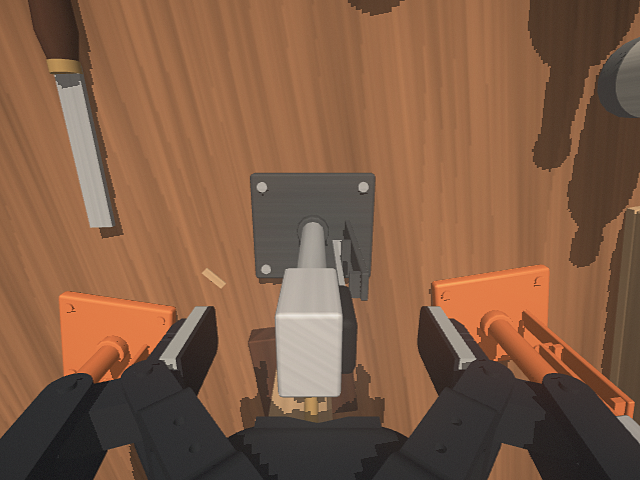

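View pics/scene3.png

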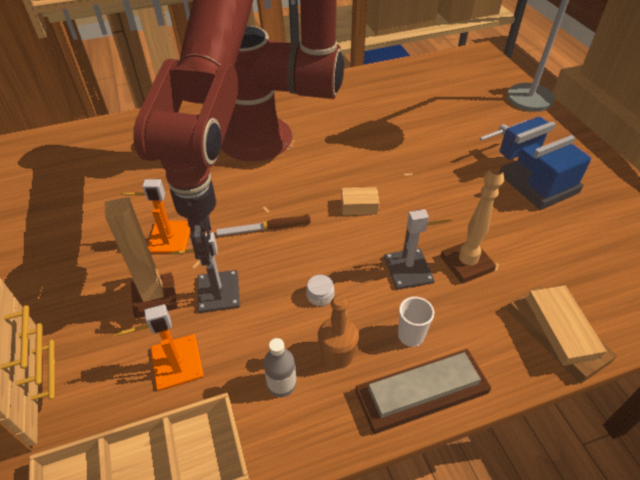

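>>> {"method": "apply_moves", "body": {"rows": [[0.05,-0.1,0.3,0,0,0],[0.05,-0.1,0.3,0,0,0],[0.05,-0.1,0.3,0,0,0],[0.05,-0.1,0.3,0,0,0],[0.05,-0.1,0.3,0,0,0],[0.05,-0.1,0.3,0,0,0],[0.05,-0.1,0.3,0,0,0],[0.05,-0.1,0.3,0,0,0],[0.05,-0.1,0.3,0,0,0],[0.05,-0.1,0.3,0,0,0]], "grip": 1, "squeeze": 40}}

```text
t: 4.75
tool_pos: [0.5162, -0.2177, 0.1433]
tool_rot: [-2.409, -2.017, 0.003]
contact_force: [-11.9, 3.2, 7.9]
opening: 0.0235
```

```bash
python3 -c "
from h import *
goal((.518,-.2178),.142,-10);snap('wrist','wrist4')"
```

```text
t 4.75 pos [ 0.5162 -0.2177  0.1433] shift cm [0.02 0.18 0.13] turn u [-0.02  0.02 -0.03] F [-11.9   3.2   7.9] open 0.023470705287890414
```

View pics/wrist4.png

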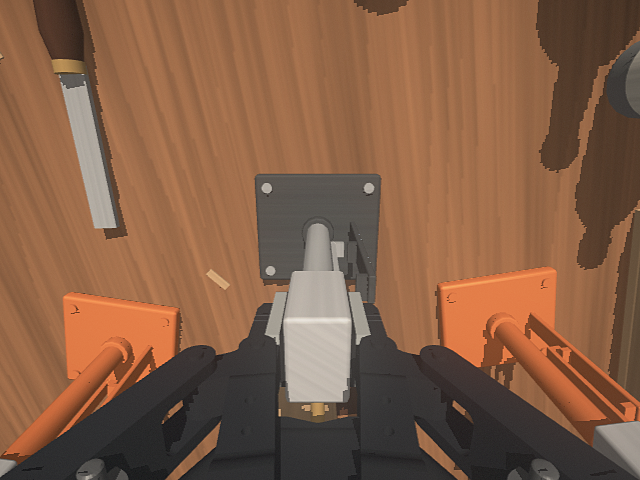

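>>> {"method": "apply_moves", "body": {"rows": [[0,0,0,0,0,0],[0,0,-0.3,0,0,0],[0,0,-0.8,0,0,0],[0,0,-1.4,0,0,0],[0,0,-2,0,0,0],[0,0,-2,0,0,0]]}}

```text
t: 5.4
tool_pos: [0.5161, -0.2177, 0.1644]
tool_rot: [-2.409, -2.016, 0.004]
contact_force: [-1.4, -0.7, -2.8]
opening: 0.0237
```

```bash
python3 -c "
from h import *
goal((.516,-.2177),.253,-10)"
```

```text
t 5.4 pos [ 0.5161 -0.2177  0.1644] shift cm [-0.02 -0.02 -8.86] turn u [-0.02  0.02 -0.03] F [-1.4 -0.7 -2.8] open 0.023653392469157535
```

>>> {"method": "apply_moves", "body": {"rows": [[0,0,-0.6,0,0,0],[0,0,-1.4,0,0,0],[0,0,-2.4,0,0,0],[0,0,-3.4,0,0,0],[0,0,-4.4,0,0,0],[0,0,-5.4,0,0,0],[0,0,-6.4,0,0,0],[0,0,-7.2,0,0,0],[0,0,-7.8,0,0,0],[0,0,-8.2,0,0,0],[0,0,-8.2,0,0,0],[0,0,-8.2,0,0,0]]}}

```text
t: 6.6
tool_pos: [0.5161, -0.2177, 0.2462]
tool_rot: [-2.409, -2.016, 0.004]
contact_force: [-2.2, -2.2, -2.9]
opening: 0.0234
```

```bash
python3 -c "
from h import *
goal((.516,-.2177),.253,-10)"
```

```text
t 6.6 pos [ 0.5161 -0.2177  0.2462] shift cm [-0.01 -0.01 -0.68] turn u [-0.02  0.02 -0.03] F [-2.2 -2.2 -2.9] open 0.02336303542093342
```

Mast ≈ 103 mm; creep to the end.

>>> {"method": "apply_moves", "body": {"rows": [[0,0,-0.2,0,0,0],[0,0,-0.4,0,0,0],[0,0,-0.6,0,0,0],[0,0,-0.7,0,0,0],[0,0,-0.8,0,0,0],[0,0,-0.8,0,0,0],[0,0,-0.8,0,0,0]]}}

```text
t: 7.3
tool_pos: [0.516, -0.2177, 0.2534]
tool_rot: [-2.408, -2.016, 0.005]
contact_force: [0.2, -3.9, -8.8]
opening: 0.0234
```

```bash
python3 -c "
from h import *
goal((.516,-.2177),.253,-10)
for n in('wrist','side','scene'):snap(n,n+'5')
im=dict(np.load('pics/side5.npz'));a=cv2.resize(im['color'][20:220,270:470],None,fx=3,fy=3);b=cv2.resize(dict(np.load('pics/scene5.npz'))['color'][150:350,90:220],None,fx=3,fy=3)
cv2.imwrite('pics/zd.png',np.hstack([a[:600,:400],b]))
"
```

```text
t 7.3 pos [ 0.516  -0.2177  0.2534] shift cm [-0.   -0.    0.04] turn u [-0.03  0.02 -0.03] F [ 0.2 -3.9 -8.8] open 0.023425884435758836
```

View pics/zd.png

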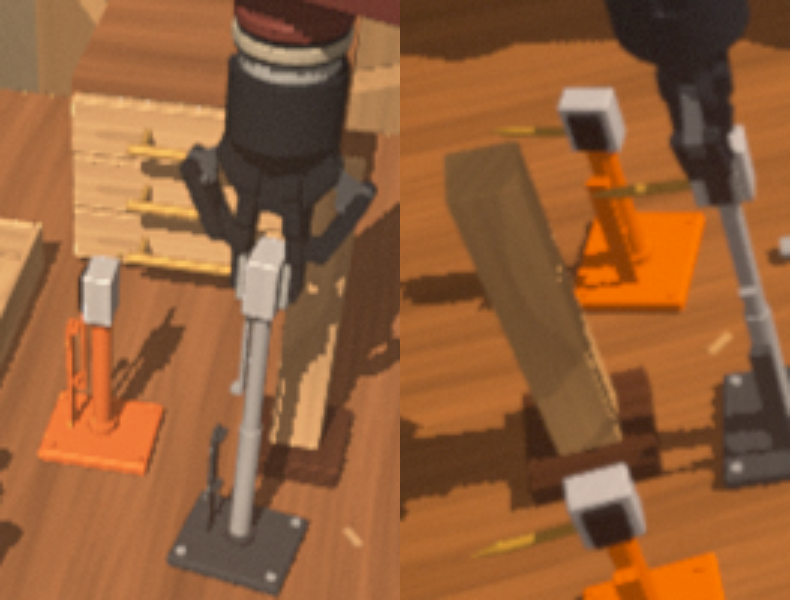

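View pics/side5.png

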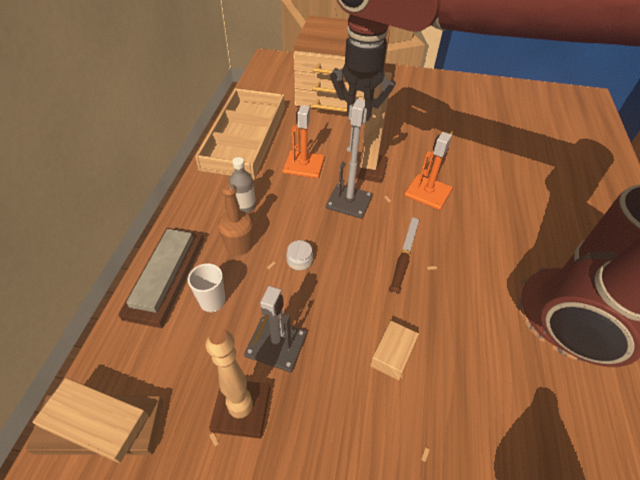

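View pics/wrist5.png

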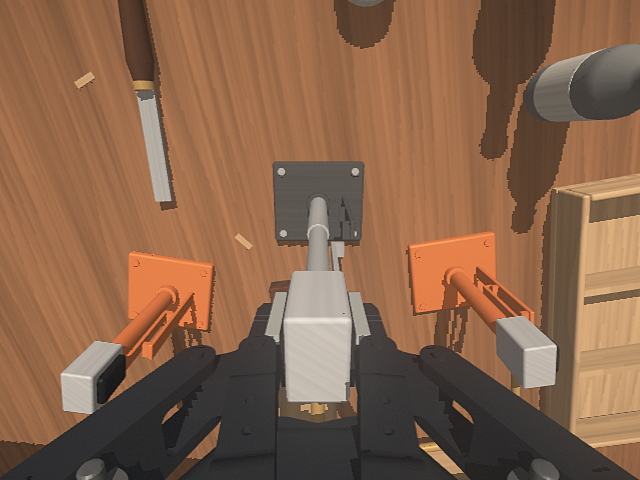

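```bash
python3 -c "
from h import *
im=dict(np.load('pics/side5.npz'));print(proj(im,[[.5165,-.2177,.292],[.5165,-.2177,.282]]))
print(270+265/3,20+240/3)
"
```

```text
[[359.60919327 103.65547978]
 [359.1636534  107.81973607]]
358.3333333333333 100.0
```

>>> {"method": "apply_moves", "body": {"rows": [[0,0,-0.05,0,0,0],[0,0,-0.05,0,0,0],[0,0,-0.05,0,0,0]]}}

```text
t: 7.75
tool_pos: [0.516, -0.2177, 0.2534]
tool_rot: [-2.408, -2.016, 0.005]
contact_force: [1.0, -4.1, -11.9]
opening: 0.0239
```

At the hard stop: z doesn't rise any further and the force holds. I'm handing the job in.

```bash
python3 -c "
from h import *
print(ctrl.finish_job()); o=ctrl.get_obs(); print(o['t'],o['tool_pos'],o['contact_force'],o['opening'])
"
```

```text
the job is handed in; nothing more can be done
None
the job is handed in; nothing more can be done
```

I used the grey right-hand gauge, whose needle points at the square blank. I gripped its block across the button at 40 N, drew the mast up past the first stop to the second, and handed the job in at 7.75 s while holding it there. No verdict is reported.

What the last checks showed:
- **Mast:** the tool rose 110 mm (z 0.1433 to 0.2534 m). It then stopped rising while the downward force on it grew from about 3 N to 12 N, so the mast is at its hard stop. In the side picture the block top sat about where it should for full travel, to within 4 pixels (roughly 9 mm). That check is too coarse to confirm the 6 mm tolerance, so the stop itself is the evidence.
- **Button and grip:** the opening measured 23.4 to 23.9 mm from gripping to the end. That is slightly under the stated 25 mm, but it fits the button being fully in, and the mast could not have passed the first stop otherwise. In the wrist pictures the block kept its place between the fingers.
- **The rest of the bench:** by eye, the final pictures show the left gauge down and the blank, baluster and other items unmoved. I did not measure these.

One thing was slightly off: when the fingers closed there was a sideways force of about 12 N, because I was about 2 mm off centre. It eased to under 3 N when the lift began.

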